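# Tip the label stack flat and push it home in its tray

## Task

A stack of blank fan-fold labels has been left standing on end in the shallow metal label tray. Push against its upper part so that it tips over towards the tray's upright back stop and lies flat in the tray, then push it along the tray until its end sits flush against the back stop. Only push it, do not grip, lift or carry it, and leave the other things on the worktop standing where they are.

Things in the scene. Friction and masses are not known exactly. Their poses are not given: they have to be found in the camera images.
- label_tray: shallow bare-metal tray, screwed down, 300 mm long (its x) x 184 mm wide (its y); all sizes here and below in mm. Origin: on the worktop, on the middle line between the side guides; its x axis points along the tray, away from the robot, to the back stop. Floor plate 4 thick, from x = -140 to 160. Two low side guides at y = +-85 (inner faces), 16 high. Upright back stop 60 high, 12 thick across the whole width, its inner face at x = 145. The front (-x) end is open.
- stop_face (a point): middle of the inner face of the tray's back stop, 40 mm above the worktop (x = 145, y = 0 in the tray's frame)
- label_stack: solid block of white fan-fold paper labels, 72 x 142 x 150 mm (x, y, z), 0.5 to 0.9 kg, loose. Origin: centre of the underside it stands on at the start; z up through the stack. At the start it stands on the tray floor (origin 4 mm up) near the open front end, its x within 0.05 rad of the tray's x, its origin at x = -85 +-8, y = 0 +-5 in the tray's frame.
- stack_center (a point): middle of the label stack, 75 along its z: 79 mm high standing, 40 mm lying flat in the tray. Lying, the stack is 72 high and 150 along the tray and slides on the tray floor at 3 to 10 N
- stack_top (a point): middle of the stack's upper end, 150 mm along its z. Pushed along the tray's x at a height of 110 to 140 the stack tips about its far lower edge without sliding (2 to 3 N), passes its balance point at about 0.45 rad, then falls by itself; this end then faces the back stop, 30 to 60 short of it
- strip_carton: opened blue carton, about 47 x 100 x 157 mm, standing beside the tray; not to be disturbed. Origin: centre of underside. It and the next three stand in four places beside the tray, at about x = -70 or 65, y = +-175 in the tray's frame, which in which place varies
- amber_jar: wide amber jar with lid, 68 diameter x 92 mm, standing beside the tray; not to be disturbed. Origin: centre of underside
- vial_1: amber vial with tablets, 36 diameter x 84 mm, standing beside the tray; not to be disturbed. Origin: centre of underside
- pill_bottle_1: white pill bottle, 48 diameter x 88 mm, standing beside the tray; not to be disturbed. Origin: centre of underside
- vial_2: amber vial with tablets, 35 diameter x 82 mm, standing to the right of the work; not to be disturbed. Origin: centre of underside
- cup_stack: stack of small paper cups, 38 diameter x 100 mm, standing to the left of the work; not to be disturbed. Origin: centre of underside

How it is judged:
By the outcome, as a careful person would: the job done as asked, in the order asked, and still so for the second after the job is handed in, with the robot touching nothing.
It also fails if it takes over 37 s, if anything falls off the work surface, if the arm or the gripper's body presses on something with over 40 N, if the wrist force passes 120 N, or if a joint passes its speed limit or range.

## Robot

A 6-joint arm with a two-finger parallel gripper is mounted at the origin on a cart in front of the work surface, level with it; the furniture and walls round the work are solid. World frame = base frame: x ahead of the robot, y to its left, z up, the work surface at z = 0. Lengths are in m, angles in rad, forces in N, time in s.
With the tool pointing down it reaches from about 0.2 to 0.875 m from the base axis. Payload 3.4 kg.
Tool frame: the origin (TCP) lies between the finger pads; the fingertips stand 25 mm ahead of it and the grasp point (between the pads) lies 6 mm ahead of it (r.nose_length is the z of the fingertips in the tool frame, in m); z points along the fingers, y is the line along which they close (so a half turn about z gives the same grasp; the last joint's range is limited). The gripper opens to 94 mm and grips with 3 to 60 N. Pads are 16 mm wide; open, the fingers measure 119 mm over their backs; the gripper's body (75 mm by 177 mm) begins 78 mm behind the grasp point.
Start: joints at [-1.236, 0.276, 1.505, -0, 1.361, -0.121], TCP at [0.253, -0.516, 0.23] pointing down, gripper open.
Joint ranges: [-2.89, 2.89], [-0.75, 2.08], [0.22, 2.7], [-1.18, 4.32], [0.11, 2.71], [-2.7, 2.7]. Speed limits (rad/s): [2.57, 2.57, 3.14, 3.14, 3.14, 3.14].

## Interface

Orientations are given as a unit quaternion [w, x, y, z].
In Python, from plant import r, gripper_to, inverse_kinematics, vision, models, telemetry gives the robot as it stands. Calls block until the motion is done:
- r.move_to(position, orientation): joint-space move of the TCP to a pose.
- r.move_l(position, rot=None, vel=0.15, guard=None): straight line of the TCP; rot=None keeps the orientation; vel is the mean speed in m/s. With guard (N) it stops when the force on the tool has changed by that much, and returns True; else False.
- r.movej(angles): joint-space move.
- gripper_to(opening, f_grip=None): finger opening in m; f_grip is the grip in N (None keeps the last); returns when the fingers have stopped.
- r.hold(seconds).
- inverse_kinematics(position, orientation): joint angles nearest the present ones, or None.
- vision.snapshot(name): name is "scene" or "top" or "wrist"; returns the picture (384x512x3 uint8, red, green, blue); there is no depth.
- vision.get_calibration(name): a dict with "fx", "fy", "cx", "cy" (pixels), "position" and "orientation" of the camera in the world. Camera axes: x right, y down, z forward; pixel columns grow to the right and rows downward; lengths in m; the calibration is good to about 2 mm. A picture is of the moment at which its call begins: read the wrist's pose just before it. get_calibration takes no time and is no camera call; for the wrist camera it gives the pose at the moment of the call.
A pose or a line that the arm cannot do raises r.PlanningError and nothing moves.
- r.sign_off(): hands the job in; it is judged then, once.
Trained networks look in the newest picture that a camera, given by its name, has taken for a name from the list of things; names that differ only in an ending like _2 or _b are one class to them, and where a whole thing is asked for, a point or a joint stands for the part that bears it (a point fixed in the world has none). Each returns a list of dicts, best first, with "score" (0 to 1); they miss things now and then, are a little off and sometimes report something else, mostly with a low value. They report only what shows in the picture. A call takes as long as a camera call.
- models.boxes_of(thing, camera): "at" ([x, y, z] in m, in world coordinates, good to about 4 mm: the middle of the surface that is visible of it).
- models.regions_of(thing, camera): "pixels" (384x512 bool, what is visible of it).
- models.mark_of(thing, camera): "at" ([x, y, z] in m, in world coordinates, good to about 4 mm: a listed point, or the origin of a listed thing).
Readings, each from a call of its own:
- telemetry.current_t(): time.
- telemetry.current_joints(): joint angles.
- telemetry.current_dq(): joint speeds.
- telemetry.current_joint_efforts(): joint torques, N m.
- telemetry.current_ee_pos(): TCP position.
- telemetry.current_tool_rot(): TCP orientation.
- telemetry.current_wrist_force(): force on the tool from outside, world axes, zero at the start.
- telemetry.current_torque(): the same for the moment, N m.
- telemetry.current_opening(): finger opening in m.
- telemetry.current_finger_force(): force on a finger pad.
Only numpy, scipy, OpenCV 4.12 (cv2) and the standard library are available. Lean on these libraries where they do the work, as an engineer would, in place of code of your own. Each camera call takes 0.05 s, during which the arm holds its last target. There are 200 camera calls.

## Working session

There is one attempt and no reset: what is moved stays moved. The work goes in short steps, each a Python script; the robot and the scene stay as the last script left them, time stands still between calls to the robot, and variables do not carry over. Pictures are saved under pics/ and viewed, at most 10 in all, crops included, and the job is handed in when it is done.

```bash
mkdir -p pics; ls; cat > m.py <<'E'
from plant import r, gripper_to, inverse_kinematics, vision, models, telemetry
import numpy as np, cv2
E
python3 - <<'E'
from m import *
ims=[]
for c in ("scene","top"):
    im=vision.snapshot(c); ims.append(im)
    cv2.imwrite(f"pics/{c}0.png",im[:,:,::-1])
    k=vision.get_calibration(c); print(c,k)
    for t in ("stop_face","label_tray","label_stack","stack_center","stack_top","strip_carton","amber_jar","vial_1","pill_bottle_1","cup_stack"):
        print(t,[(np.round(d["at"],3).tolist(),round(d["score"],2)) for d in models.mark_of(t,c)[:3]])
print(telemetry.current_t())
E
```

```text
pics
scene {'fx': 466.61677889751246, 'fy': 466.61677889751246, 'cx': 263.3350466061312, 'cy': 191.4952105714676, 'position': array([-0.68999792,  0.58561828,  0.81045982]), 'orientation': array([ 0.28871453, -0.45423287,  0.71439649, -0.44716225])}
stop_face [([0.721, -0.132, 0.041], 0.61)]
label_tray [([0.577, -0.131, 0.002], 0.67)]
label_stack [([0.496, -0.129, 0.005], 0.75)]
stack_center []
stack_top [([0.499, -0.132, 0.152], 0.69)]
strip_carton [([0.638, -0.305, -0.002], 0.58)]
amber_jar [([0.504, 0.044, -0.002], 0.9)]
vial_1 [([0.588, -0.48, -0.001], 0.62), ([0.496, -0.306, 0.002], 0.55)]
pill_bottle_1 [([0.637, 0.046, -0.001], 0.72)]
cup_stack [([0.661, 0.391, -0.0], 0.83)]
top {'fx': 393.52399680423343, 'fy': 393.52399680423343, 'cx': 262.891700551493, 'cy': 188.57438973041639, 'position': array([ 0.39170426, -0.0475386 ,  1.37803145]), 'orientation': array([-0.05802941,  0.70999871, -0.69982797,  0.05268046])}
stop_face [([0.718, -0.13, 0.035], 0.83)]
label_tray [([0.573, -0.133, 0.0], 0.57), ([0.496, -0.128, 0.154], 0.33)]
label_stack [([0.499, -0.13, 0.002], 0.97)]
stack_center [([0.501, -0.134, 0.077], 0.82), ([0.592, -0.478, -0.002], 0.18)]
stack_top [([0.496, -0.128, 0.155], 0.81)]
strip_carton [([0.64, -0.301, -0.003], 0.91), ([0.719, -0.134, 0.038], 0.69)]
amber_jar [([0.508, 0.044, 0.0], 0.61)]
vial_1 [([0.489, -0.308, -0.002], 0.53), ([0.498, -0.135, 0.078], 0.47), ([0.595, -0.476, -0.001], 0.46)]
pill_bottle_1 [([0.64, 0.05, -0.001], 0.78)]
cup_stack [([0.661, 0.389, 0.001], 0.69)]
1.1
```

View pics/top0.png

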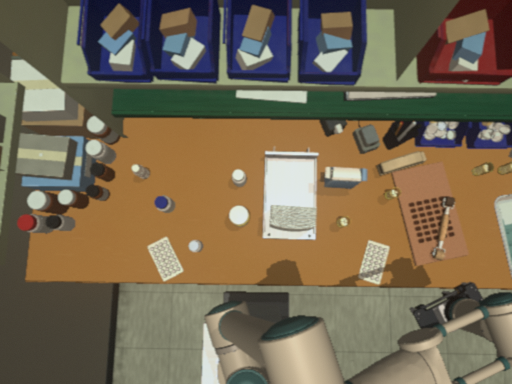

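View pics/scene0.png

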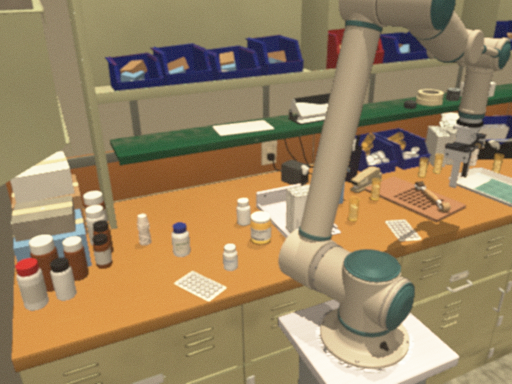

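```bash
cat >> m.py <<'E'
from scipy.spatial.transform import Rotation as R
def back(c,uv,z):
    k=vision.get_calibration(c); q=k["orientation"]
    d=R.from_quat([q[1],q[2],q[3],q[0]]).apply(np.c_[(uv[:,0]-k["cx"])/k["fx"],(uv[:,1]-k["cy"])/k["fy"],np.ones(len(uv))])
    p=np.array(k["position"]); return p+d*((z-p[2])/d[:,2])[:,None]
def rect(pts):
    (c,s,a)=cv2.minAreaRect((pts[:,:2]*1000).astype(np.float32)); return np.round(c,1),np.round(s,1),round((a+45)%90-45,2)
E
python3 - <<'E'
from m import *
vision.snapshot("top")
m=models.regions_of("label_tray","top")[0]["pixels"]; s=models.regions_of("label_stack","top")[0]["pixels"]
v,u=np.nonzero(m|s); print("tray",rect(back("top",np.c_[u,v],0.01)))
P=back("top",np.c_[u,v],0.016)
sel=[(P[v==y,1].min(),P[v==y,1].max(),P[v==y,0].mean()) for y in range(165,235)]
sel=np.array(sel)
for j in (0,1): print("side",np.polyfit(sel[:,2],sel[:,j],1), np.polyval(np.polyfit(sel[:,2],sel[:,j],1),.575))
v,u=np.nonzero(s); print("stack",rect(back("top",np.c_[u,v],0.154)))
q=telemetry.current_tool_rot(); print(q, R.from_quat([q[1],q[2],q[3],q[0]]).as_matrix().round(2).tolist())
print([inverse_kinematics([x,-.132,z],[0,w1,w2,0]) for x,z in((.40,.28),(.56,.05)) for w1,w2 in((1,0),(0,1))])
E
```

```text
tray (array([ 594.4, -129.9]), array([187.7, 319.2]), -1.18)
side [ 0.00986136 -0.22221403] -0.21654374230759904
side [-0.00880181 -0.03327206] -0.03833310138112102
stack (array([ 493., -131.]), array([146.1,  79.3]), -3.16)
[ 2.45903286e-05  9.74140910e-01  2.25941335e-01 -1.70108529e-06] [[0.9, 0.44, 0.0], [0.44, -0.9, -0.0], [-0.0, 0.0, -1.0]]
[array([-4.84262820e-01,  1.21604682e-02,  1.70487771e+00, -4.44089210e-16,
        1.42455448e+00,  1.08653351e+00]), array([-4.84262820e-01,  1.21604682e-02,  1.70487771e+00, -4.44089210e-16,
        1.42455448e+00, -2.05505915e+00]), array([-3.52406086e-01,  4.31240351e-01,  1.75852450e+00, -4.44089210e-16,
        9.51827803e-01,  1.21839024e+00]), array([-3.52406086e-01,  4.31240351e-01,  1.75852450e+00, -4.44089210e-16,
        9.51827803e-01, -1.92320241e+00])]
```

```bash
cat >> m.py <<'E'
def down(a): return [0,np.cos(a/2),np.sin(a/2),0]
E
python3 - <<'E'
from m import *
r.move_to([.41,-.130,.27],down(-.03))
r.move_l([.41,-.130,.137],vel=.12)
f0=telemetry.current_wrist_force()
print("t",telemetry.current_t(), "opening",telemetry.current_opening(), f0)
for x in (.475,.495,.505,.512):
    g=r.move_l([x,-.131,.137],vel=.05,guard=12)
    print(x,g,telemetry.current_wrist_force()-f0)
    if g: break
r.hold(.6)
print(telemetry.current_t(),telemetry.current_ee_pos(),telemetry.current_wrist_force()-f0)
cv2.imwrite("pics/top1.png",vision.snapshot("top")[:,:,::-1])
cv2.imwrite("pics/scene1.png",vision.snapshot("scene")[:,:,::-1])
for c in ("top","scene"):
  for t in("stack_center","stack_top"): print(t,[(np.round(d["at"],3).tolist(),round(d["score"],2)) for d in models.mark_of(t,c)[:2]])
E
```

```text
t 4.0583 opening 0.09415317391283722 [ 0.48713899 -0.00610792 -0.08087989]
0.475 False [-2.0602004  -0.10137463  2.54626543]
0.495 False [-0.47094255 -0.18850806  0.87895701]
0.505 False [-0.5622449  0.1235851  0.041945 ]
0.512 False [-0.02971182  0.383885    0.44322467]
7.3 [ 0.51197926 -0.13102137  0.13702409] [-0.48090249  0.07080531 -0.03571462]
stack_center [([0.613, -0.14, 0.041], 0.79)]
stack_top []
stack_center [([0.611, -0.144, 0.039], 0.91)]
stack_top []
```

View pics/scene1.png

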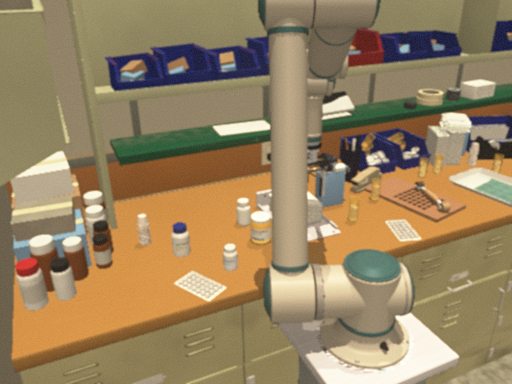

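View pics/top1.png

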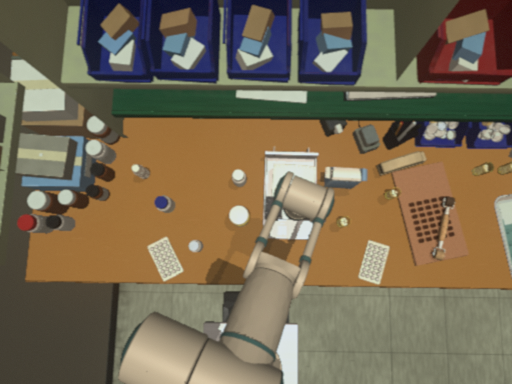

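The scene image shows the stack lying in the tray at about (290,205), short of the stop. All the neighbours are still standing. Next I'll lower the fingers behind it and push.

```bash
python3 - <<'E'
from m import *
r.move_l([.475,-.137,.137],rot=down(-.006),vel=.12)
r.move_l([.475,-.137,.052],vel=.1)
f0=telemetry.current_wrist_force()
g=r.move_l([.535,-.137,.052],vel=.05,guard=20); print(g,telemetry.current_ee_pos(),telemetry.current_wrist_force()-f0)
g=r.move_l([.585,-.137,.052],vel=.025,guard=20); print(g,telemetry.current_ee_pos(),telemetry.current_wrist_force()-f0)
r.hold(.3); print(telemetry.current_wrist_force()-f0)
x=telemetry.current_ee_pos()
r.move_l([.47,-.137,.052],vel=.1)
r.move_l([.42,-.137,.25],vel=.2)
r.move_to([.30,-.40,.28],down(-.3))
im=vision.snapshot("top"); cv2.imwrite("pics/top2.png",cv2.resize(im[130:260,220:390,::-1],None,fx=4,fy=4))
for t in("stack_center","stack_top","stop_face"): print(t,[(np.round(d["at"],3).tolist(),round(d["score"],2)) for d in models.mark_of(t,"top")[:2]])
s=models.regions_of("label_stack","top")[0]["pixels"]; v,u=np.nonzero(s); print(rect(back("top",np.c_[u,v],.076)))
im=vision.snapshot("scene"); cv2.imwrite("pics/scene2.png",cv2.resize(im[150:270,220:390,::-1],None,fx=4,fy=4))
print(telemetry.current_t())
E
```

```text
False [ 0.53189752 -0.13734765  0.05179726] [-7.16375075 -2.30848126  4.45692547]
True [ 0.55901944 -0.13592962  0.05132025] [ 0.57625286  0.92139227 -0.72434073]
[-0.44235696 -0.83733854 -0.39307331]
stack_center [([0.645, -0.136, 0.04], 0.72)]
stack_top []
stop_face [([0.722, -0.134, 0.037], 0.77)]
(array([ 640.1, -130. ]), array([146.8, 158.7]), -1.5)
15.6167
```

View pics/top2.png

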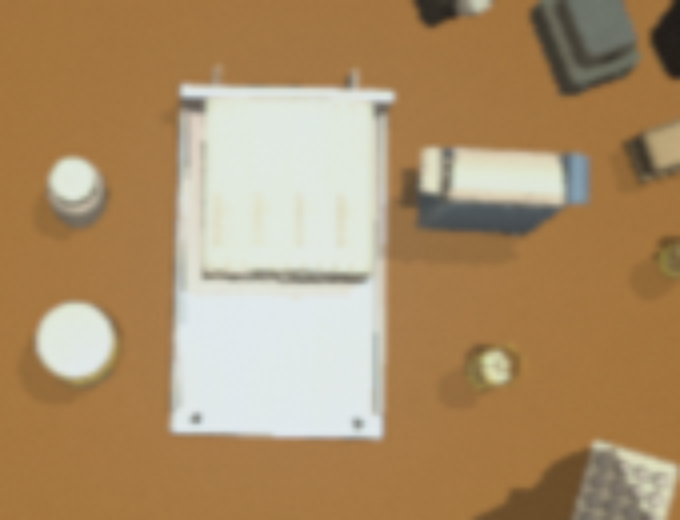

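View pics/scene2.png

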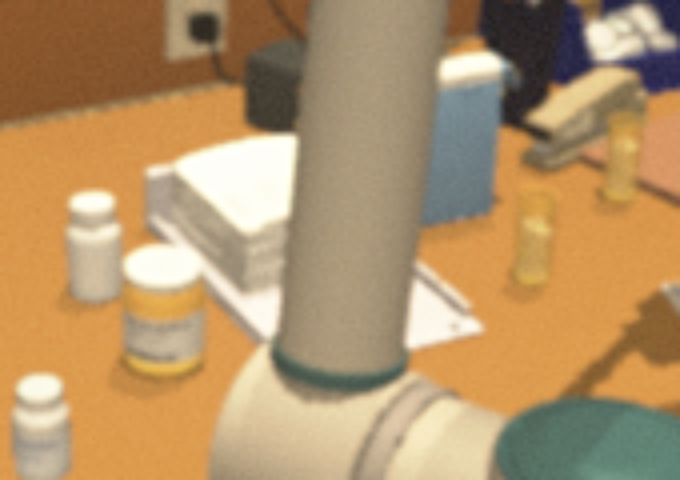

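```bash
python3 - <<'E'
from m import *
def B(a,z): return back("top",np.array(a,float)/4+[220,130],z)
for n,a,z,i in (("front",[(172,430),(383,437)],.004,0),("left",[(172,430),(181,100)],.012,1),("right",[(383,437),(388,105)],.012,1),("stop",[(181,88),(395,95)],.06,0),("sL",[(205,105),(203,275)],.076,1),("sR",[(378,108),(371,272)],.076,1),("sN",[(203,273),(371,273)],.076,0)):
    p=B(a,z); d=p[1]-p[0]; print(n,p[:,:2].round(4).tolist(), (-d[0]/d[1] if i==0 else d[1]/d[0]).round(4))
im=vision.snapshot("top"); cv2.imwrite("pics/top3.png",cv2.resize(im[148:204,262:322,::-1],None,fx=10,fy=10,interpolation=cv2.INTER_CUBIC))
E
```

```text
front [[0.4371, -0.0384], [0.4337, -0.2211]] -0.0182
left [[0.4368, -0.0385], [0.7287, -0.0421]] -0.0126
right [[0.4335, -0.2201], [0.7266, -0.2263]] -0.0212
stop [[0.7274, -0.0422], [0.7237, -0.2261]] -0.0203
sL [[0.7088, -0.0628], [0.5634, -0.0628]] 0.0001
sR [[0.7082, -0.2094], [0.5679, -0.2028]] -0.0471
sN [[0.5651, -0.0628], [0.567, -0.2028]] 0.0141
```

View pics/top3.png

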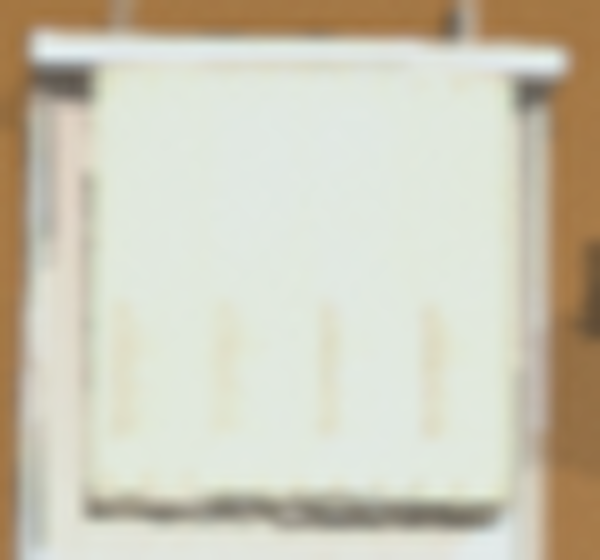

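```bash
python3 - <<'E'
from m import *
r.move_to([.42,-.131,.25],down(-.018))
r.move_l([.48,-.131,.05],vel=.2)
f0=telemetry.current_wrist_force()
g=r.move_l([.548,-.131,.05],vel=.08,guard=20); print(g)
for x in np.arange(.551,.5725,.002):
    g=r.move_l([x,-.131,.05],vel=.02,guard=28)
    f=telemetry.current_wrist_force()-f0; print(round(x,4),g,telemetry.current_ee_pos().round(4),f.round(1),telemetry.current_torque()[2].round(2))
    if g or f[0]<-20: break
r.hold(.3); print((telemetry.current_wrist_force()-f0).round(1))
r.move_l([.48,-.131,.05],vel=.12)
r.move_l([.42,-.131,.25],vel=.25)
r.move_to([.30,-.40,.28],down(-.3))
im=vision.snapshot("top"); cv2.imwrite("pics/top4.png",cv2.resize(im[148:204,262:322,::-1],None,fx=10,fy=10,interpolation=cv2.INTER_CUBIC))
print(telemetry.current_t())
E
```

```text
False
0.551 False [ 0.551  -0.1311  0.0501] [-0.6 -0.2 -1. ] 0.02
0.553 False [ 0.5531 -0.131   0.05  ] [-0.6 -0.4 -0.4] 0.01
0.555 False [ 0.5552 -0.131   0.05  ] [-0.3 -1.3  0.5] -0.02
0.557 False [ 0.5571 -0.131   0.05  ] [ 0.5  0.3 -1.2] -0.04
0.559 False [ 0.5591 -0.131   0.05  ] [-0.6  0.1 -0.8] 0.03
0.561 False [ 0.5593 -0.1308  0.0499] [-5.1 -1.3  3. ] 0.26
0.563 False [ 0.5602 -0.1304  0.0499] [-7.3 -1.   5.5] 0.4
0.565 False [ 0.5602 -0.1303  0.0499] [-10.8  -1.2   9.2] 0.62
0.567 False [ 0.5602 -0.1303  0.0499] [-15.7  -2.1  11.7] 0.62
0.569 False [ 0.5601 -0.1304  0.05  ] [-19.2  -4.   15.2] 0.53
0.571 False [ 0.56   -0.1303  0.0499] [-23.5  -2.8  18.1] 0.41
[-22.7  -3.9  18.1]
25.1667
```

View pics/top4.png

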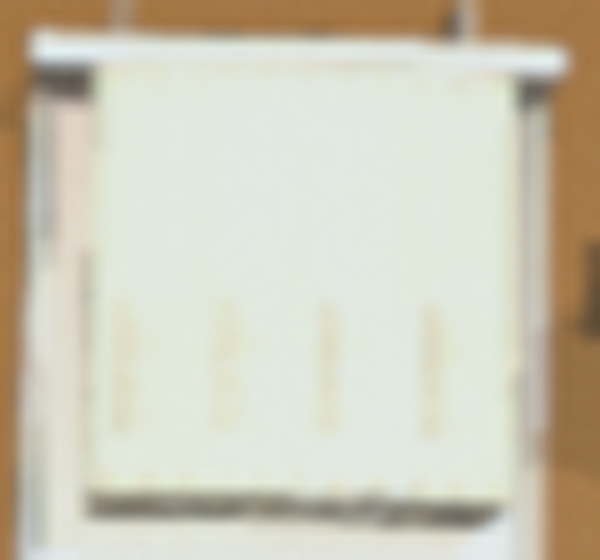

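The second push squared the stack up. Its near edge, from (90,490) to (505,503), now runs parallel to the stop, and it stayed put against the stop at 23 N. The robot is clear.

```bash
python3 -c "
from m import *
print(r.sign_off(),telemetry.current_t())"
```

```text
the job is handed in; nothing more can be done
the job is handed in; nothing more can be done
```

The label stack was tipped over and pushed square against the tray's back stop without gripping or lifting, nothing else was moved, and I handed the job in at about 25 s of the 37 s allowed (no verdict came back).

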